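Lock a bayonet filter cartridge into its housing

TASK

Pick up the blue filter cartridge by its black grip bar and stand it in the open dark filter housing with the pale metal rim, with its two yellow lugs first resting on the solid rim, clear of the two notches. Then, pressing only lightly, turn it until the lugs find the notches and it drops, and turn it on clockwise (seen from above) under the rim until it meets the stop. Let go, leaving it locked in the housing, and leave the other filters and the carton where they stand.

Things in the scene. Friction and masses are not known exactly. Their poses are not given: they have to be found in the camera images.
- cartridge: Loose blue filter cartridge, upright, 0.35 kg; origin at the centre of its underside, z up its axis. Cylinder 58 mm in diameter, foot tapering to 40 mm over the lowest 14 mm; black cap from 85 to 92 mm height. Two yellow lugs at its +x and -x reach 40 mm from the axis, 10 mm wide, from 70 to 77 mm height. Same after half a turn.
- grip (a point): Point on the cartridge's axis in its black grip bar, 119 mm above the underside. The bar stands on the cap from 92 to 126 mm height, 54 mm long along the cartridge's x (in line with the lugs), 20 mm thick along y, with a white line along its top.
- housing: Fixed filter housing, at any yaw: dark pot with a pale metal rim, 96 mm in diameter on a dark 124 mm flange, rim at 105 mm, bore 62 mm in diameter down to a floor at 8 mm. Origin at the centre of its underside, z up. Notches in the rim at its +x and -x. With the lugs on the solid rim the cartridge's origin is 35 mm above this one; dropped through the notches, 16 mm.
- mouth (a point): Centre of the housing's mouth, level with the rim's top, 105 mm above its origin; axes as the housing's.
- notch (a point): The +x notch, at the rim's top, 37 mm from the axis (its twin is opposite): 15 mm wide, from the bore out to 42 mm from the axis. The rim plate is 8 mm thick; under it an 11 mm high groove leads the lug 45 degrees clockwise (seen from above) to a stop; anticlockwise it is closed. Locked, the cartridge's x lies 45 degrees clockwise of the housing's x, or half a turn from that.
- canister: Bystander: black spin-on filter can with a paper band, 72 mm in diameter, 92 mm tall; origin at the centre of its underside.
- carton: Bystander: closed cardboard carton, 85 x 75 mm, 80 mm tall; origin at the centre of its underside.
- element: Bystander: brown pleated filter element with white end discs, 56 mm in diameter, 87 mm tall; origin at the centre of its underside.

How it is judged:
By the outcome, as a careful person would: the job done as asked, in the order asked, and still so for the second after the job is handed in, with the robot touching nothing.
It also fails if it takes over 51 s, if anything falls off the work surface, if the arm or the gripper's body presses on something with over 40 N, if the wrist force passes 120 N, or if a joint passes its speed limit or range.

ROBOT

A 6-joint arm with a two-finger parallel gripper is mounted at the origin on the work surface. World frame = base frame: x ahead of the robot, y to its left, z up, the work surface at z = 0. Lengths are in m, angles in degrees, forces in N, time in s.
With the tool pointing down it reaches from about 0.375 to 0.75 m from the base axis. Payload 9 kg.
Tool frame: the origin (TCP) lies where the fingers leave the gripper's body, on its centre line; the fingertips stand 73 mm ahead of it and the grasp point (between the pads) lies 54 mm ahead of it (robot.tip_reach is the distance from the TCP to the fingertips, in m); z points along the fingers, y is the direction in which the jaws open and shut (so a half turn about z gives the same grasp; the last joint's range is limited). The gripper opens to 85 mm and grips with 20 to 120 N. Pads are 22 mm wide; open, the fingers measure 114 mm over their backs; the gripper's body (76 mm by 85 mm) begins 54 mm behind the grasp point. The pads swing forward as they close: fully open they stand 13 mm farther back than shut.
Start: joints at [52.672, 5.964, 5.575, 89.605, 0, 77.527], TCP at [0.252, 0.544, 0.304] pointing down, gripper open.
Joint ranges: [-171.21, 171.21], [-48.23, 106.86], [-62.78, 66.21], [-105.2, 120.99], [-86.42, 89.51], [-180, 180]. Speed limits (degrees/s): [127.2, 127.2, 147.25, 180, 180, 180].

INTERFACE

Orientations are given as [roll, pitch, yaw] about the fixed x, y, z axes, in that order (R = Rz(yaw) Ry(pitch) Rx(roll)).
In Python, from plant import robot gives the robot as it stands. Calls block until the motion is done:
- robot.move_pose(position, orientation): joint-space move of the TCP to a pose.
- robot.line_to(position, vel=0.15, rotation=None, guard=None): straight line of the TCP; rotation=None keeps the orientation; vel is the mean speed in m/s. With guard (N) it stops when the force on the tool has changed by that much, and returns True; else False.
- robot.goto_joints(angles): joint-space move.
- robot.set_gripper(opening): finger opening in m; the grip force is fixed at half the most; returns when the fingers have stopped.
- robot.pause(seconds).
- robot.ik(position, orientation): joint angles nearest the present ones, or None.
- robot.observe(): the state.
- robot.grab_frame(name): name is "scene" or "top"; returns the picture (384x512x3 uint8, blue, green, red); there is no depth.
- robot.get_calibration(name): a dict with "vertical_fov" (degrees; the focal length in pixels is half the picture's height over the tangent of half this angle, whatever the lens; pixels are square), "cx", "cy" (the principal point, pixels), "k1" (the pictures are not rectified: a ray, as slopes to the right and down, at radius r is drawn at 1 + k1 r^2 times it, then the intrinsics apply), "rvec" (rotation vector, rad) and "tvec" (3), from world to camera coordinates, as OpenCV has them. Camera axes: x right, y down, z forward; pixel columns grow to the right and rows downward; lengths in m; the calibration is good to about 2 mm. A picture is of the moment at which its call begins. get_calibration takes no time and is no camera call.
A pose or a line that the arm cannot do raises robot.IKError and nothing moves.
- robot.job_done(): hands the job in, once; it reports no verdict.
The state is a dict: "time": time; "q": joint angles; "qvel": joint speeds; "joint_torque": joint torques, N m; "tool_pos": TCP position; "tcp_rot": TCP orientation; "ft_force": force on the tool from outside, world axes, zero at the start; "torque": the same for the moment, N m; "gripper_width": finger opening in m.
Only numpy, scipy, OpenCV 4.12 (cv2) and the standard library are available. Lean on these libraries where they do the work, as an engineer would, in place of code of your own. Each camera call takes 0.05 s, during which the arm holds its last target.

## Working session

There is one attempt and no reset: what is moved stays moved. The work goes in short steps, each a Python script; the robot and the scene stay as the last script left them, time stands still between calls to the robot, and variables do not carry over. Pictures are saved under pics/ and viewed, and the job is handed in when it is done.

```bash
ls; mkdir -p pics
python3 - <<'E'
from plant import robot
import cv2
for n in("scene","top"):
    cv2.imwrite(f"pics/{n}0.png",robot.grab_frame(n)); print(robot.get_calibration(n))
s=robot.observe();print(s)
E
```

```text
pics
{'vertical_fov': 53.468736185118466, 'cx': 250.49521682010808, 'cy': 196.4037354823592, 'k1': -0.08248766033291942, 'rvec': array([ 2.05491744,  0.70998849, -0.35231659]), 'tvec': array([-0.49869103, -0.14181189,  1.57656638])}
{'vertical_fov': 54.775520663657765, 'cx': 249.70112537805286, 'cy': 191.73415268220901, 'k1': -0.11990500637478166, 'rvec': array([ 2.14015511, -2.11918419,  0.17545522]), 'tvec': array([0.00240718, 0.63480343, 0.97222276])}
{'time': 0.1, 'q': array([5.26712185e+01, 5.99755658e+00, 5.53074960e+00, 8.96048356e+01,
       9.98970339e-04, 7.75259671e+01]), 'qvel': array([ 0.0581996 , -0.03331431,  0.08305138, -0.02216374, -0.00044874,
       -0.10165045]), 'joint_torque': array([ 4.85539029e-03, -5.58203101e+01,  5.04722464e+01,  1.29785188e-02,
       -2.97883016e-04,  4.75256783e-06]), 'tool_pos': array([0.252051  , 0.54425088, 0.30316857]), 'tcp_rot': array([-1.79930264e+02, -1.64499695e-02,  1.55145241e+02]), 'ft_force': array([-0.52573228, -0.60085371,  0.15147378]), 'torque': array([-0.02809908,  0.04594889, -0.05305188]), 'gripper_width': 0.08546372504059602}
```

View pics/scene0.png

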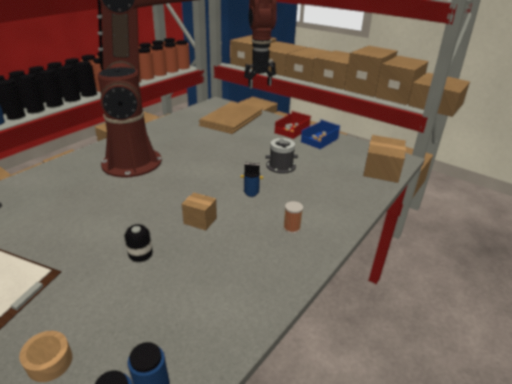

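View pics/top0.png

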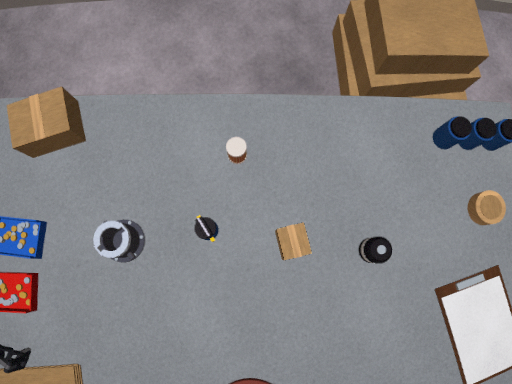

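The top view shows the cartridge at about (206,228), with its white line and lugs, and the housing at about (113,239). The element is at (236,150), the carton at (293,241), and the canister at (376,250). I'll zoom in on the cartridge and housing.

Run:
```python
import cv2,numpy as np
t=cv2.imread("pics/top0.png")
a=cv2.resize(t[210:270,85:155],None,fx=8,fy=8,interpolation=cv2.INTER_CUBIC)
b=cv2.resize(t[205:250,190:225],None,fx=8,fy=8,interpolation=cv2.INTER_CUBIC)
o=np.zeros((480,800-0,3),np.uint8);o[:480,:560]=a[:, :560];o[:360,520+0:800]=b
cv2.imwrite("pics/z0.png",o)
s=cv2.imread("pics/scene0.png")
cv2.imwrite("pics/z1.png",cv2.resize(s[130:210,235:305],None,fx=7,fy=7,interpolation=cv2.INTER_CUBIC))
```

```text
(no output)
```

View pics/z0.png

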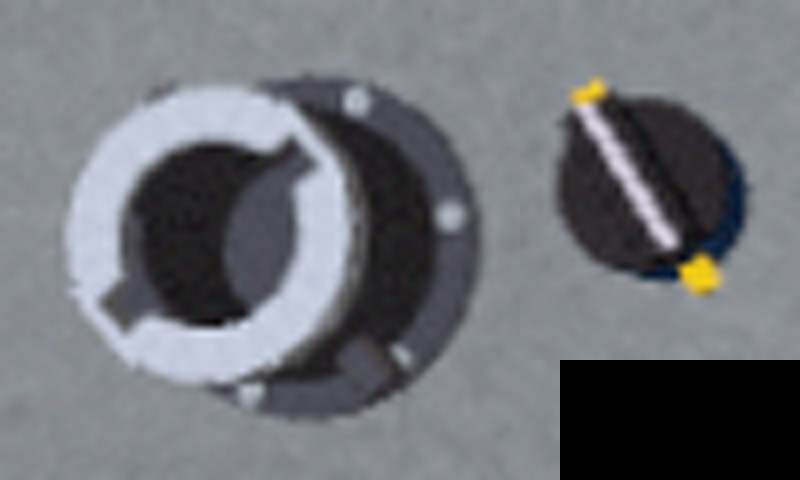

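View pics/z1.png

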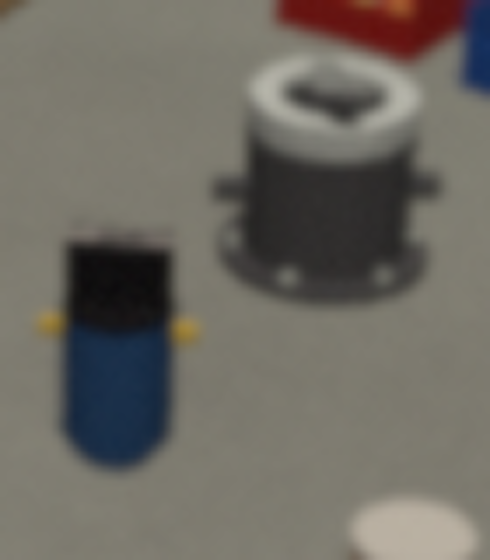

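```bash
cat > h.py <<'E'
import cv2,numpy as np
from plant import robot
def cam(n):
    c=robot.get_calibration(n);R=cv2.Rodrigues(c["rvec"])[0];f=192/np.tan(np.radians(c["vertical_fov"]/2))
    return c,R,f
def cast(n,uv,z):
    c,R,f=cam(n);uv=np.atleast_2d(np.asarray(uv,float))
    d=(uv-[c["cx"],c["cy"]])/f;rd=np.linalg.norm(d,axis=1,keepdims=True);r=rd.copy()
    for _ in range(30): r=rd/(1+c["k1"]*r*r)
    s=d*r/np.maximum(rd,1e-9)
    D=np.c_[s,np.ones(len(s))]@R; C=-R.T@c["tvec"]
    return C[:2]+D[:,:2]*((z-C[2])/D[:,2:])
def pix(n,P):
    c,R,f=cam(n);p=np.atleast_2d(P)@R.T+c["tvec"];s=p[:,:2]/p[:,2:];r2=(s**2).sum(1,keepdims=True)
    return s*(1+c["k1"]*r2)*f+[c["cx"],c["cy"]]
E
python3 - <<'E'
from h import *
from scipy.optimize import least_squares
t=cv2.imread("pics/top0.png").astype(int);B,G,Rr=t[...,0],t[...,1],t[...,2]
g=t.mean(2)
yy,xx=np.mgrid[:384,:512]
win=lambda x0,x1,y0,y1:(xx>=x0)&(xx<x1)&(yy>=y0)&(yy<y1)
# lugs
yel=(Rr-B>70)&win(190,225,205,250)
n,l,st,ce=cv2.connectedComponentsWithStats(yel.astype(np.uint8));print("lugs",ce[1:],st[1:,4])
L=cast("top",ce[1:],.077)
print(L,L.mean(0),np.linalg.norm(L[0]-L[1]))
w=(g>130)&(~yel)&win(197,216,217,238)&(np.abs(Rr-B)<60)
# keep component near center
n,l,st,ce=cv2.connectedComponentsWithStats(w.astype(np.uint8),connectivity=8);print(ce,st[:,4])
from collections import Counter
print(t[226:232,200:212].mean(2).astype(int))
# white line: weighted by (g-50) inside black disc
print(t[214:242,196:218].mean(2).astype(int))
# rim
rim=((g>170)&win(85,150,210,270)).astype(np.uint8)
print("rim",rim.sum())
cs,h=cv2.findContours(rim,cv2.RETR_CCOMP,cv2.CHAIN_APPROX_NONE)
for c in cs:
    if len(c)>15: print(len(c),cv2.fitEllipse(c))
print(t[238:240,88:140].mean(2).astype(int))
E
```

```text
lugs [[198.375      216.25      ]
 [212.22222222 238.94444444]] [ 8 18]
[[0.56271306 0.1456872 ]
 [0.50252715 0.10684122]] [0.53262011 0.12626421] 0.07163347182542995
[[255.51650275 191.48904311]
 [213.4375     218.25      ]
 [203.16666667 226.5       ]
 [197.         237.        ]] [196543     16     48      1]
[[ 47 122 195 211 134  41  43  28  29  40  43  44]
 [ 48  58 124 199 164  80  41  33  25  39  43  43]
 [ 48  46  60 183 210 158  82  43  28  22  40  41]
 [ 40  42  44 122 195 211 131  42  43  26  19  43]
 [ 36  37  47  58 152 206 163  82  44  33  18  40]
 [ 42  39  49  49 116 196 211 131  44  43  22  26]]
[[143 143 145 144 140 136 138 144 143 143 144 144 141 138 138 140 139 139
  140 143 139 137]
 [146 147 150 165 153 139 138 141 142 143 138 141 141 142 138 140 138 142
  144 141 142 140]
 [148 162 160 157 132  93 124 137 142 141 143 143 139 136 142 141 141 137
  139 141 139 139]
 [148 157 153 111  69  46  67  80  84  75  80  83 107 114 131 139 140 138
  143 140 139 140]
 [128 186 210 134  46  48  33  34  45  43  47  48  57  58  83 127 140 143
  142 142 140 141]
 [ 68 127 197 
[... 2078 characters left out ...]
143 139 140 144 154 133 117
  139 146 145 142]]
rim 538
101 ((110.44503784179688, 238.77427673339844), (33.998111724853516, 36.29122543334961), 24.25891876220703)
84 ((110.54560852050781, 238.71005249023438), (22.784095764160156, 30.803415298461914), 45.03071975708008)
[[142 143 146 144 142 186 205 205 204 201 203 181  86  80  65  28  32  33
   28  29  29  23  29  33  37  60  80  82  81  83  78  79  79  80 160 202
  207 207 207 204 178  87  86  44  25  36  37  35  33  28  28  72]
 [140 143 143 140 139 186 204 203 206 206 205 183  84  79  66  36  29  33
   34  35  34  33  34  35  37  70  81  80  81  82  81  79  81  84 162 201
  204 204 205 208 178  91  83  39  35  35  35  33  33  32  32  49]]
```

```bash
cat >> h.py <<'E'
from scipy.optimize import least_squares
def circ(P,Rk):
    f=lambda p:np.hypot(P[:,0]-p[0],P[:,1]-p[1])-Rk
    r=least_squares(f,P.mean(0),loss="soft_l1",f_scale=.0007);return r.x,np.std(f(r.x)),np.mean(f(r.x))
E
python3 - <<'E'
from h import *
t=cv2.imread("pics/top0.png");g=t.mean(2).astype(np.float32)
# line
sub=t[214:242,196:218].astype(int)
sat=sub.max(2)-sub.min(2);gg=sub.mean(2)
w=np.clip(gg-60,0,None)*(sat<45)
y,x=np.mgrid[214:242,196:218]
ce0=np.array([203.6,226.8]);d=np.array([12.,18.5]);d/=np.linalg.norm(d)
off=np.abs((x-ce0[0])*d[1]-(y-ce0[1])*d[0]);al=(x-ce0[0])*d[0]+(y-ce0[1])*d[1]
m=(off<2.2)&(np.abs(al)<12.5)&(w>0)
P=cast("top",np.c_[x[m],y[m]],.126);W=w[m]
c=(P*W[:,None]).sum(0)/W.sum();q=P-c;C=(q*W[:,None]).T@q/W.sum();e,v=np.linalg.eigh(C);print("line",c,v[:,1],np.degrees(np.arctan2(*v[::-1,1])),"len",np.sqrt(12*e))
# cap disc dark: right contour... housing
S=8
G=cv2.resize(g[205:275,80:160],None,fx=S,fy=S,interpolation=cv2.INTER_CUBIC)
def contours(th):
    cs,h=cv2.findContours((G>th).astype(np.uint8),cv2.RETR_CCOMP,cv2.CHAIN_APPROX_NONE)
    return [np.c_[(c[:,0,0]+.5)/S-.5+80,(c[:,0,1]+.5)/S-.5+205] for c in cs if len(c)>200]
for th,Rk in((174,.048),(143,.031)):
    for c in contours(th):
        P=cast("top",c,.105);ctr,sd,mn=circ(P,Rk);print(th,len(c),Rk,ctr,sd,mn)
# notches
ctr=None
for c in contours(174):
    P=cast("top",c,.105)
    x0,sd,mn=circ(P,.031)
    if sd<.006 and abs(mn)<.006: ctr=x0
    x1,sd1,mn1=circ(P,.048)
print(ctr)
for base in(ctr,):
    for r in(.034,.036,.038,.040):
        a=np.radians(np.arange(0,360,1.));Q=base+r*np.c_[np.cos(a),np.sin(a)]
        uv=pix("top",np.c_[Q,np.full(360,.105)]).astype(np.float32)
        v=cv2.remap(g,uv[:,:1],uv[:,1:],cv2.INTER_LINEAR)[:,0]
        lo=v<145
        for k in(0,1):
            # cluster
            idx=np.where(lo)[0]
            if len(idx)==0: continue
            z=np.exp(2j*a[idx]);mean2=np.degrees(np.angle(z.mean()))/2
            print(r,"axis",mean2, len(idx), idx[[0,-1]])
            ds=(a[idx]-np.radians(mean2)+np.pi/2)%(2*np.pi)
            A=idx[ds<np.pi];Bx=idx[ds>=np.pi]
            print(np.degrees(np.angle(np.exp(1j*a[A]).mean())),len(A),np.degrees(np.angle(np.exp(1j*a[Bx]).mean())),len(Bx));break
E
```

```text
line [0.53189525 0.12621872] [-0.83240353 -0.55416997] -146.34643657091377 len [0.00675622 0.05397214]
174 826 0.048 [0.49729483 0.37364844] 0.0005329278239900114 -8.994622649331988e-05
174 652 0.048 [0.51019611 0.38464045] 0.011972468082708907 -0.01105606336522385
143 239 0.031 [0.51194257 0.48451575] 0.0032592234184282633 1.4038594249172456e-05
143 1297 0.031 [0.50645941 0.39260331] 0.012548997746272049 0.018449294192237092
143 636 0.031 [0.4971518  0.37309854] 0.004160356258056065 0.002420613990864432
143 606 0.031 [0.57298371 0.43268397] 0.006661987696752059 -0.0018626035111833634
143 239 0.031 [0.59176543 0.34744011] 0.002912804652912853 0.00011731216624408236
[0.49735246 0.37302382]
0.034 axis -47.75437595827761 53 [119 325]
-47.50000000000001 26 131.99999999999997 27
0.036 axis -48.25501773278573 47 [120 323]
-48.00000000000001 23 131.5 24
0.038 axis -48.24473273570594 45 [121 322]
-48.50000000000001 22 131.99999999999997 23
0.04 axis -48.00000000000001 42 [122 322]
-48.00000000000001 21 132.0 21
```

Cartridge estimate: (0.532, 0.126) with yaw 33.7°. Housing estimate: (0.497, 0.3735) with the notch axis at −48°. I'll cross-check these quickly in the scene view, then grasp.

Run:
```python
from h import *
s=cv2.imread("pics/scene0.png");t=s.astype(int)
yy,xx=np.mgrid[:384,:512]
yel=(t[...,2]-t[...,0]>50)&(xx>235)&(xx<270)&(yy>168)&(yy<185)
n,l,st,ce=cv2.connectedComponentsWithStats(yel.astype(np.uint8));print(ce[1:],st[1:,4])
c=np.array([.532,.1262]);u=np.array([np.cos(np.radians(33.65)),np.sin(np.radians(33.65))])
print("pred",pix("scene",np.array([[*(c+k*.035*u),.0735] for k in(1,-1)])))
a=np.radians(np.arange(0,360,5));
o=cv2.resize(s[130:210,235:305],None,fx=7,fy=7,interpolation=cv2.INTER_CUBIC)
def dr(P,col):
    for p in (pix("scene",P)-[235,130]+.5)*7-.5: cv2.circle(o,tuple(int(v) for v in p.round()),1,col,-1)
for r in(.031,.048): dr(np.c_[.4973+r*np.cos(a),.3735+r*np.sin(a),0*a+.105],(0,0,255))
dr(np.c_[.532+.029*np.cos(a),.1262+.029*np.sin(a),0*a+.092],(0,255,0))
cv2.imwrite("pics/z2.png",o)
```

```text
[[241.66666667 175.88888889]
 [261.         177.        ]] [9 9]
pred [[260.8980953  176.96329568]
 [241.27457919 175.92299163]]
```

View pics/z2.png

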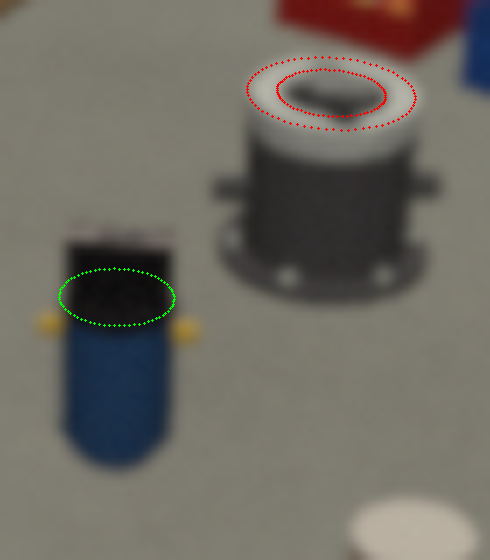

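In the scene view the predicted lugs land within 0.4 px at (261,177) and (241,176). The rim overlay matches to about half a pixel. Now for the grasp.

Run:
```python
from h import *
x,y,yaw=.5319,.1262,-146.35
print(robot.ik([x,y,.24],[180,0,yaw]))
robot.move_pose([x,y,.25],[180,0,yaw]);print(robot.observe()["time"],robot.observe()["tool_pos"])
robot.line_to([x,y,.173],vel=.1,guard=8)
s=robot.observe();print(s["time"],s["tool_pos"],s["tcp_rot"],s["ft_force"])
robot.set_gripper(0.0)
s=robot.observe();print(s["time"],s["tool_pos"],s["gripper_width"],s["ft_force"],s["torque"],s["q"])
robot.line_to([x,y,.31],vel=.12)
s=robot.observe();print(s["time"],s["tool_pos"],s["gripper_width"],s["ft_force"],s["torque"])
for n in("scene","top"): cv2.imwrite(f"pics/{n}1.png",robot.grab_frame(n))
t=cv2.imread("pics/top1.png");a=cv2.resize(t[170:270,150:250],None,fx=5,fy=5,interpolation=cv2.INTER_CUBIC)
s=cv2.imread("pics/scene1.png");b=cv2.resize(s[100:200,225:285],None,fx=5,fy=5,interpolation=cv2.INTER_CUBIC)
cv2.imwrite("pics/z3.png",np.hstack([a,b]))
```

```text
[ -0.36652553  -3.5356388  -10.68418796  82.85145085   0.
 -34.01652553]
1.9333 [0.53181179 0.12674247 0.25009628]
2.85 [0.53227645 0.12622443 0.17374819] [-1.79965359e+02  5.09620109e-02 -1.46350387e+02] [ 0.10398367  0.00017266 -0.03703837]
3.4667 [0.53218523 0.12608784 0.17329326] 0.018927715371380657 [ 1.32415327 -1.32805535  1.7832448 ] [-0.25576237 -0.31197611 -0.03128017] [-3.72214609e-01 -2.35215547e+00 -1.64989397e+01  7.58083790e+01
 -1.42988834e-02 -3.40144742e+01]
4.7583 [0.53159435 0.1262119  0.30901986] 0.018637869437051615 [ 0.39979803 -0.25687898 -3.2392678 ] [ 0.04869027 -0.00737229 -0.04791261]
```

View pics/z3.png

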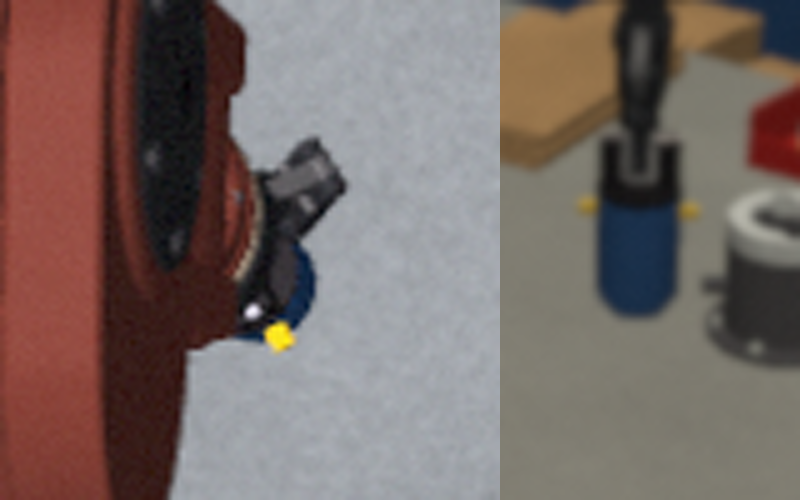

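The cartridge is lifted and hanging upright: its lugs are level in the scene crop and Fz is −3.2 N, which matches the weight. Next I carry it over the housing with the lugs about 35° anticlockwise of the notches.

Run:
```python
from h import *
x,y=.4973,.3735
for yaw in(-193,-228,-273,-282): print(yaw,robot.ik([x,y,.31],[180,0,yaw]))
robot.move_pose([x,y,.31],[180,0,-193])
s=robot.observe();print(s["time"],s["tool_pos"],s["ft_force"],s["q"])
hit=robot.line_to([x,y,.262],vel=.05,guard=5)
s=robot.observe();print(hit,s["time"],s["tool_pos"],s["ft_force"],s["torque"])
for n in("scene","top"): cv2.imwrite(f"pics/{n}2.png",robot.grab_frame(n))
t=cv2.imread("pics/top2.png");a=cv2.resize(t[190:290,60:160],None,fx=5,fy=5,interpolation=cv2.INTER_CUBIC)
s=cv2.imread("pics/scene2.png");b=cv2.resize(s[100:200,250:310],None,fx=5,fy=5,interpolation=cv2.INTER_CUBIC)
cv2.imwrite("pics/z4.png",np.hstack([a,b]))
```

```text
-193 [24.88114619  9.95490582 10.53543688 90.58053106  0.         37.88114619]
-228 [24.88114619  9.95490582 10.53543688 90.58053106  0.         72.88114619]
-273 [ 24.88114619   9.95490582  10.53543688  90.58053106   0.
 117.88114619]
-282 [ 24.88114619   9.95490582  10.53543688  90.58053106   0.
 126.88114619]
6.0083 [0.49752242 0.37294522 0.30981854] [ 0.14023556  0.06629733 -5.15619412] [ 2.48327441e+01  9.94885050e+00  1.05098342e+01  9.05800839e+01
 -2.06317652e-02  3.77969106e+01]
False 7.1167 [0.49739557 0.37350918 0.26227628] [ 1.72430687 -1.36239338 -4.62631508] [-0.16841611 -0.2888151   0.02810875]
```

View pics/z4.png

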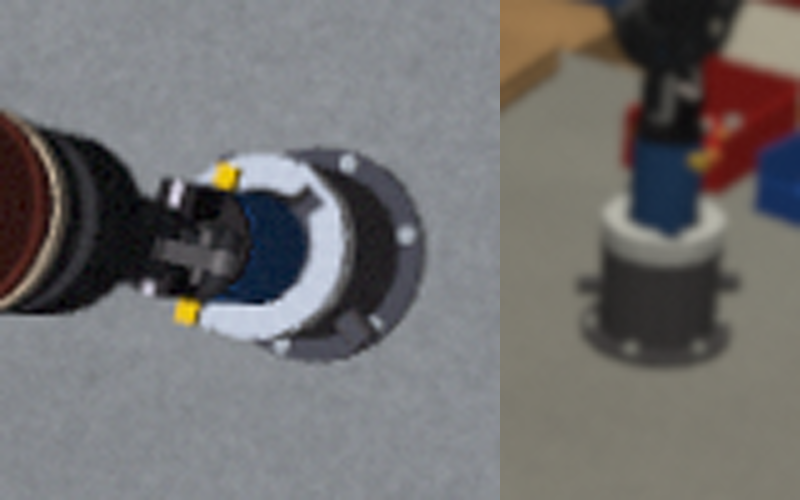

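The foot has entered the mouth with no guard trip, and the lugs at crop (228,177) and (187,311) are well clear of the notch at (310,200). There's a small side force, so I'll read it settled and centre on it while lowering.

```bash
cat >> h.py <<'E'
def st(tag="",p=.2):
    robot.pause(p);F=[];T=[]
    s=robot.observe();print(tag,"t%.2f"%s["time"],"pos",(s["tool_pos"]*1e3).round(2),"yaw %.1f"%s["tcp_rot"][2],"F",s["ft_force"].round(2),"T",s["torque"].round(2),"w%.4f"%s["gripper_width"]);return s
E
python3 - <<'E'
from h import *
x,y=.4973,.3735
st(p=.3)
robot.line_to([x+.0008,y-.0006,.262],vel=.02);s=st("shift")
robot.line_to([x+.0008,y-.0006,.230],vel=.05,guard=6);s=st("low")
E
```

```text
t7.52 pos [497.39 373.52 262.17] yaw 167.0 F [ 1.77 -0.43 -3.57] T [-0.14 -0.31 -0.01] w0.0187
shift t7.97 pos [498.   372.95 261.95] yaw 167.0 F [ 0.7  -0.08 -3.08] T [-0.   -0.01  0.03] w0.0192
low t8.96 pos [498.2  372.99 230.41] yaw 167.0 F [ 0.17  0.48 -4.5 ] T [-0.04 -0.03 -0.01] w0.0189
```

Centred, and the side forces are near zero. Now I lower onto the rim with a gentle guard.

Run:
```python
from h import *
x,y=.4981,.3729
h=robot.line_to([x,y,.2115],vel=.04,guard=6);print(h)
s=st("above",.1)
h=robot.line_to([x,y,.203],vel=.01,guard=4);print(h)
s=st("rest",.3)
```

```text
False
above t9.67 pos [498.15 372.97 211.78] yaw 167.0 F [-0.58  0.44 -4.05] T [0.01 0.03 0.05] w0.0187
True
rest t10.45 pos [498.15 372.94 208.12] yaw 167.0 F [-0.03 -0.77  5.58] T [-0.01 -0.   -0.  ] w0.0192
```

Contact at TCP z = 208.1 mm, against 208 predicted for the lugs on the rim. Now a light-press turn clockwise: a coarse move first, then small press steps.

Run:
```python
from h import *
x,y,z=.4981,.3729,.2081
for n in("scene",): cv2.imwrite(f"pics/{n}3.png",robot.grab_frame(n))
for yaw in(-198,-206,-213):
    robot.line_to([x,y,z],vel=.02,rotation=[180,0,yaw]);s=st(str(yaw),.1)
```

```text
-198 t10.85 pos [498.18 372.94 208.18] yaw 162.1 F [-0.54 -0.18 -0.03] T [ 0.05 -0.06 -0.09] w0.0191
-206 t11.24 pos [498.12 372.91 208.16] yaw 154.2 F [-1.21  0.11 -0.69] T [ 0.07 -0.05  0.01] w0.0189
-213 t11.62 pos [498.11 372.91 208.14] yaw 147.2 F [-0.35 -0.09  0.44] T [ 0.06 -0.06 -0.02] w0.0190
```

Run:
```python
from h import *
x,y,z=.4981,.3729,.2081
yaw=-213;drop=False
while yaw>-242 and not drop:
    yaw-=2
    robot.line_to([x,y,.2080],vel=.02,rotation=[180,0,yaw])
    h=robot.line_to([x,y,.2045],vel=.012,guard=4)
    s=st(f"{yaw} {h}",.05)
    drop=s["tool_pos"][2]<.2058
    if abs(s["ft_force"][2])>20 or s["time"]>28: break
```

```text
-215 True t12.12 pos [498.12 372.89 208.08] yaw 145.1 F [-1.13 -0.69  4.89] T [-0.09  0.15 -0.05] w0.0192
-217 True t12.63 pos [498.16 372.96 208.06] yaw 143.1 F [-1.83 -0.57  4.68] T [-0.08  0.2  -0.14] w0.0188
-219 True t13.14 pos [498.13 372.89 208.03] yaw 141.1 F [-0.9  -0.31  5.07] T [-0.16  0.19 -0.09] w0.0186
-221 True t13.65 pos [498.13 372.91 207.88] yaw 139.1 F [-1.23 -0.21  5.02] T [-0.15  0.22  0.01] w0.0188
-223 False t14.39 pos [498.04 372.85 204.18] yaw 137.0 F [-0.14  0.29 -2.8 ] T [-0.02 -0.16 -0.38] w0.0189
```

The lugs found the notch at yaw −223 (137°). I'll move towards the middle of the notch and lower all the way.

Run:
```python
from h import *
x,y=.4981,.3729
robot.line_to([x,y,.2042],vel=.02,rotation=[180,0,-225.5]);s=st("mid",.15)
h=robot.line_to([x,y,.185],vel=.02,guard=6);s=st(f"down {h}",.25)
```

```text
mid t14.79 pos [498.   372.79 203.72] yaw 134.6 F [ 1.24  0.28 -5.08] T [-0.22 -0.5   0.01] w0.0186
down True t15.77 pos [498.13 372.82 189.13] yaw 134.5 F [-1.08 -0.09  5.  ] T [-0.05  0.07  0.01] w0.0189
```

Fully dropped: z = 189.1 mm against 189 expected. Now I turn on clockwise to the stop, watching the axial torque.

Run:
```python
from h import *
x,y,z=.4981,.3728,.1892
for yaw in [-235,-245,-255,-263,-267]+list(range(-269,-284,-1)):
    robot.line_to([x,y,z],vel=.02,rotation=[180,0,yaw]);s=st(str(yaw),.1)
    if abs(s["torque"][2])>1.0 or np.linalg.norm(s["ft_force"])>20: break
```

```text
-235 t16.18 pos [498.15 372.89 189.16] yaw 125.2 F [ 1.55  0.33 -1.08] T [-0.04 -0.3   0.01] w0.0191
-245 t16.61 pos [498.2  372.64 189.21] yaw 115.2 F [ 0.62 -3.04 -1.02] T [-0.7  -0.15  0.07] w0.0189
-255 t17.03 pos [498.19 372.63 189.22] yaw 105.1 F [ 0.77 -4.44  0.39] T [-0.95 -0.21 -0.01] w0.0188
-263 t17.43 pos [498.12 372.72 189.21] yaw 97.1 F [ 0.2  -4.02  0.43] T [-1.05 -0.14  0.03] w0.0192
-267 t17.77 pos [498.14 372.57 189.28] yaw 93.1 F [ 0.48 -5.21  0.28] T [-1.34 -0.05  0.08] w0.0191
-269 t18.12 pos [497.98 372.45 189.31] yaw 91.1 F [-0.61 -6.37  2.11] T [-1.52  0.05  0.13] w0.0189
-270 t18.48 pos [497.96 372.46 189.3 ] yaw 90.1 F [-1.36 -6.05  2.33] T [-1.64  0.09  0.22] w0.0189
-271 t18.82 pos [498.31 372.62 189.26] yaw 89.1 F [ 0.48 -5.42 -0.16] T [-1.19 -0.33  0.01] w0.0189
-272 t19.18 pos [498.7  372.78 189.19] yaw 88.1 F [ 2.93 -2.92 -1.37] T [-0.93 -0.93  0.07] w0.0189
-273 t19.52 pos [498.98 372.74 189.22] yaw 87.1 F [ 6.   -4.09 -2.83] T [-1.01 -1.31  0.46] w0.0190
-274 t19.88 pos [498.86 372.85 189.23] yaw 86.1 F [ 4.81 -3.67 -2.63] T [-0.83 -1.21  0.85] w0.0188
-275 t20.23 pos [498.8  372.86 189.25] yaw 85.2 F [ 4.87 -4.   -2.08] T [-0.95 -1.21  1.53] w0.0190
```

The torque starts rising at yaw −273 (87°), which is the predicted stop. I'll ease the side load and the wind-up, then release, retreat and look.

Run:
```python
from h import *
x,y,z=.4981,.3728,.1892
robot.line_to([x-.0004,y+.0004,z],vel=.02,rotation=[180,0,-275.5]);s=st("press",.15)
robot.line_to([x-.0004,y+.0004,z-.0002],vel=.02,rotation=[180,0,-273.8]);s=st("ease",.15)
robot.set_gripper(.05);s=st("open",.2)
p=s["tool_pos"]
h=robot.line_to([p[0],p[1],.26],vel=.08,guard=8);s=st(f"up {h}",.05)
robot.line_to([p[0],p[1],.33],vel=.15)
robot.move_pose([.30,.50,.35],[180,0,-230]);s=st("away",.1)
for n in("scene","top"): cv2.imwrite(f"pics/{n}4.png",robot.grab_frame(n))
t=cv2.imread("pics/top4.png");a=cv2.resize(t[210:270,85:155],None,fx=7,fy=7,interpolation=cv2.INTER_CUBIC)
s=cv2.imread("pics/scene4.png");b=cv2.resize(s[130:190,255:305],None,fx=7,fy=7,interpolation=cv2.INTER_CUBIC)
cv2.imwrite("pics/z5.png",np.hstack([a,b])[:, :800])
```

```text
press t20.62 pos [498.67 372.97 189.28] yaw 84.7 F [ 5.17 -5.99 -2.73] T [-1.34 -1.52  1.75] w0.0191
ease t21.02 pos [498.78 372.97 189.22] yaw 86.3 F [ 5.52 -5.73 -1.35] T [-1.13 -1.45  0.73] w0.0193
open t21.62 pos [497.62 373.3  189.02] yaw 86.2 F [0.23 0.67 0.23] T [0.01 0.02 0.04] w0.0501
up False t22.72 pos [497.37 373.17 259.17] yaw 86.2 F [-0.1   0.17 -0.09] T [0.05 0.02 0.02] w0.0504
away t24.37 pos [301.37 499.31 349.38] yaw 129.8 F [-0.01  0.22  0.49] T [-0.04 -0.    0.02] w0.0498
```

View pics/z5.png

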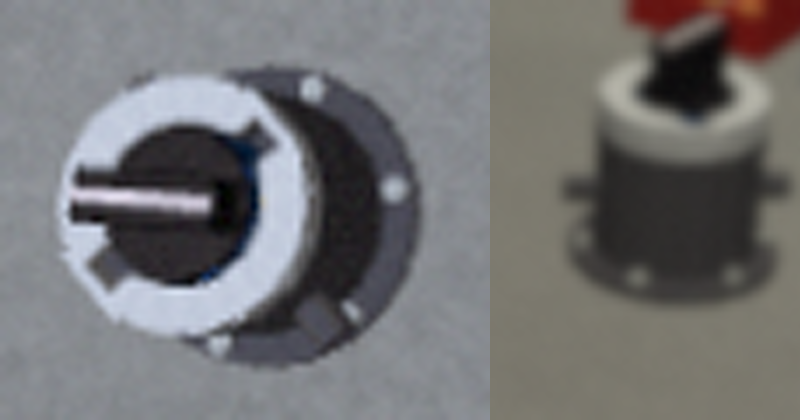

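View pics/top4.png

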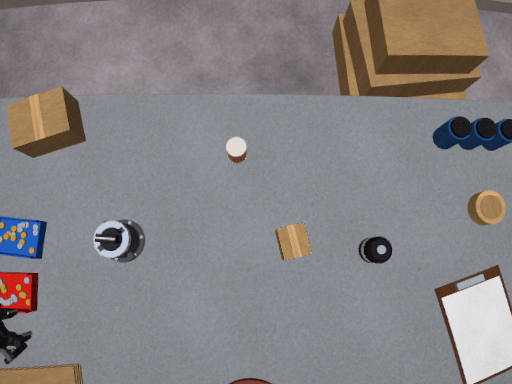

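The cartridge sits in the housing with no lugs visible above the rim, and its bar points at about (107,239) in the top view. I'll measure the bar's yaw and height, and check that the bystanders haven't moved.

Run:
```python
from h import *
t=cv2.imread("pics/top4.png").astype(int);g=t.mean(2);g0=cv2.imread("pics/top0.png").astype(int).mean(2)
y,x=np.mgrid[233:245,97:116]
gg=g[233:245,97:116];print(gg.astype(int))
sel=(y>=236)&(y<=241)&(x>=98)
w=np.clip(gg-90,0,None)*sel*(x>=98)
for z in(.142,.161):
    P=cast("top",np.c_[x.ravel(),y.ravel()],z);W=w.ravel()
    c=(P*W[:,None]).sum(0)/W.sum();q=P-c;C=(q*W[:,None]).T@q/W.sum();e,v=np.linalg.eigh(C);print(z,c,np.degrees(np.arctan2(v[1,1],v[0,1]))%180,np.sqrt(12*e))
d=np.abs(g-g0)>25;d[:,:40]=0
print([(n,int(d[a:b,c:e].sum())) for n,a,b,c,e in(("elem",130,170,220,255),("carton",215,265,270,320),("can",230,270,355,400))])
```

```text
[[172 172 170 171 139  52  43  44  46  43  42  43  42  40  44  49  44  44
   45]
 [ 90  89  92  93  73  38  35  37  36  31  30  30  33  36  36  32  38  41
   42]
 [ 47  43  42  43  40  42  36  42  40  37  41  39  40  41  38  35  40  40
   30]
 [ 78  78  78  68  41  44  43  45  45  44  39  40  41  43  43  45  41  35
   23]
 [204 201 201 196 193 191 192 167 152 148 149 118 114 109 108  76  75  71
   47]
 [176 177 192 214 215 215 212 209 205 206 203 196 196 195 195 187 184 167
   67]
 [ 72  72  81  93 100 100 115 125 128 131 134 157 158 160 188 188 189 172
   61]
 [ 45  41  41  45  45  46  50  55  55  57  59  73  80  81 105 102 104  97
   35]
 [ 67  28  31  40  39  38  41  43  41  43  46  46  46  43  44  47  47  37
   12]
 [201 202 178  75  31  32  33  35  30  28  28  29  33  30  34  35  38  30
   14]
 [206 208 189  75  47  43  47  45  42  40  42  42  43  44  44  40  41  40
   36]
 [208 204 191 124  41  44  42  43  46  43  46  47  46  45  44  48  46  46
   49]]
0.142 [0.49738838 0.37138683] 86.8133944273708 [0.0054225  0.04421837]
0.161 [0.49663484 0.36378274] 86.81339442737078 [0.00531097 0.04330891]
[('elem', 0), ('carton', 0), ('can', 0)]
```

Run:
```python
from h import *
robot.job_done();print(robot.observe()["time"])
```

```text
the job is handed in; nothing more can be done
the job is handed in; nothing more can be done
```

The cartridge is standing locked in the housing, and I handed the job in at about 24.5 s on the robot's clock; no verdict is reported.

**What I did:**
- I gripped the cartridge by its black bar and lowered it into the bore with the lugs 35° anticlockwise of the notches. They came to rest on the solid rim at TCP z 208.1 mm, against 208 expected.
- I turned it clockwise, pressing with roughly 3–9 N. The lugs found the notches at yaw 137° and it dropped to z 189.1 mm, against 189 expected.
- I turned it on until the torque rose at the predicted angle (yaw about 87°, up to about 1.75 N m). Then I eased off, opened the gripper and moved away; the force readings stayed near zero during the release and retreat.

**Last checks:**
- **Locked angle:** the final picture puts the bar at yaw 86.8°, against 86.9° predicted for locked. No lugs show above the rim.
- **Bystanders:** the picture areas around the element, carton and canister are unchanged.
- **Disagreements:** the housing centre felt by touch was about 1 mm from the camera estimate, and the lugs dropped about 5° before the notch centre I measured. Side forces of up to about 8 N built up near the stop and vanished on release.
- **Not measured:** I did not measure the cartridge's height again after letting go.

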